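# Take up the lead screw play of a bench strap cutter

## Task

The fence screw of the bench strap cutter has become sloppy. The fence carriage is clamped, so rock the crank handle gently towards you and then away to feel how far it swings freely before the screw bears on the nut, then swing the black-gripped adjusting lever on the carriage away from you to close the split nut, and rock the crank again to check, until its handle has about 5 mm of free play in all. Only feel for the resistance, never force the crank against it, do not close the nut so far that no play is left, and do not disturb the things lying in front of the machine.

Things in the scene. Friction and masses are not known exactly. Their poses are not given: they have to be found in the camera images.
- cutter: bench strap cutter, dark grey cast base 150 x 310 mm fixed to the table; origin at the centre of its underside; +x points away from the operator (robot side = -x), +y to his left along the lead screw, z up. The 16 mm screw (4 mm lead) lies along y 100 mm above the table between two brackets 125 mm high; at its right (-y) end a round dial housing, 114 mm across, and outside it the crank.
- carriage: light metal block 88 x 68 mm, 125 mm high, on two guide rods under the screw, with a steel fence on its left side; clamped, it does not move. It carries the split nut and the adjusting lever. Origin at the cutter's origin.
- crank: lead screw with crank: origin on the screw's axis above the cutter's origin, y along it; an 80 mm arm stands up at the right end. Turns about y with under 1 N at the handle until the thread meets a half of the nut: a firm stop each way. As found the handle swings 9 to 26 mm between the stops; it starts between them, leaning to the operator. Over about 20 N at the handle at a stop is forcing.
- crank_grip (a point): middle of the crank's wooden handle, a round grip 19 mm thick, 56 mm long along the cutter's y (right end free, crank arm 29 mm to the left), 80 mm from the screw's axis, about 180 mm above the table. It revolves freely on its spindle. Best pinched from above, fingers on its -x and +x sides. Free play = this point's travel along the cutter's x between the two stops.
- lever_grip (a point): middle of the black round grip of the adjusting lever, 17 mm thick, 46 mm long along the cutter's y (left end free, lever plate 26 mm to the right), about 157 mm above the table at the start. It is 85 mm from the lever's pivot, which lies along y, 36 mm to -x of the cutter's origin and 83 mm above the table. Can be pinched from above, fingers on its -x and +x sides.
- lever (a joint): lever angle, 0 to 1.3 rad; 0 leans 0.55 rad from upright to the operator (nut slack), growing as it swings over the top away from him (+x), closing the nut. Stiff: about 10 N at the grip; stays where left. 10 mm at the grip (0.118 rad) takes 1.5 (slack end) to 2 mm (from mid-travel) off the crank handle's free play. Nut wear differs each time: the right place, 0.35 to 1.25, has to be felt.
- nut_front (a point): front (right) brass half of the split nut, on the screw's axis, the point 10 mm to the right of the cutter's origin
- nut_rear (a point): rear (left) brass half of the split nut, on the screw's axis, 60 mm to the left of nut_front; a few hundredths of a millimetre more than 60 is the play in the thread (0.04 mm make 5 mm at the crank handle), too little to be seen
- beeswax_mid (a point): centre of a loose round of beeswax, 48 mm across and 16 mm high, lying in front of the cutter
- edge_slicker_mid (a point): centre of a loose wooden edge slicker, 101 mm long, 22 mm wide, 16 mm high, lying in front of the cutter
- buckle_mid (a point): centre of a loose brass-coloured buckle, 42 x 50 x 9 mm, lying in front of the cutter

How it is judged:
By the outcome, as a careful person would: the job done as asked, in the order asked, and still so for the second after the job is handed in, with the robot touching nothing.
It also fails if it takes over 72 s, if anything falls off the work surface, if the arm or the gripper's body presses on something with over 40 N, if the wrist force passes 120 N, or if a joint passes its speed limit or range.

## Robot

A 6-joint arm with a two-finger parallel gripper is mounted at the origin on a cart in front of the work surface, level with it; the furniture and walls round the work are solid. World frame = base frame: x ahead of the robot, y to its left, z up, the work surface at z = 0. Lengths are in mm, angles in rad, forces in N, time in s.
With the tool pointing down it reaches from about 300 to 775 mm from the base axis. Payload 14.6 kg.
Tool frame: the origin (TCP) lies midway between the tips of the shut fingers; the grasp point (between the pads) lies 19 mm behind it; z points along the fingers, x is the direction in which the jaws open and shut, and the axes are right-handed (so a half turn about z gives the same grasp; the last joint's range is limited). The gripper opens to 94 mm and grips with 3 to 60 N. Pads are 16 mm wide; open, the fingers measure 119 mm over their backs; the gripper's body (75 mm by 177 mm) begins 78 mm behind the grasp point.
Start: joints at [-1.202, 0.3, 1.521, -0, 1.321, -0.067], TCP at [232.167, -498.586, 205.446] pointing down, gripper open.
Joint ranges: [-3.03, 3.03], [-0.79, 2.21], [0.23, 2.52], [-1.04, 4.18], [0, 3.07], [-2.55, 2.55]. Speed limits (rad/s): [2.22, 2.22, 2.57, 3.14, 3.14, 3.14].

## Interface

Orientations are given as a unit quaternion [x, y, z, w].
In Python, from station import bot gives the robot as it stands. The module is installed in compiled form; this text tells all that it offers.
- The arm moves only by the tool step_arm, never from a script. Its argument "increments" is text: rows parted by semicolons, each of 4 numbers parted by spaces: the shift along the tool's x, y, z in units of 0.03 m (1.0 is 0.03 m), then the turn about the tool's z in units of 8 degrees (1.0 is 8 degrees). In form: x y z turn; .... A call has exactly 10 rows; each row shifts and turns the commanded pose from where the row before left it, along the tool's axes as they then stand; what a row does not reach is not made up. A row lasts 1/8 s, in which the tool goes at most 62.5 mm and 10.7 degrees, less where a joint would pass 70% of its speed; a pose out of reach is approached as far as the arm can. A call with a number of a shift or a turn outside -1 to 1 is refused whole. A call with a gripper value outside its range is refused whole. "hand" is the opening in per cent of the stroke, from 0 (shut) to 100 (fully open), set as the call begins (left out, the last holds). The fingers move at their own pace and stop on an object; "squeeze" is the grip in N (left out, the last holds). Time passes only in rows, so rows that do not move let the fingers close, or fill a call up. It gives the time, the measured TCP pose, the force and the opening at its end, in the units of the state.
- bot.observe(): the state, without advancing time (a new reading comes with each control period).
- bot.get_image(name): name is "scene" or "top" or "wrist"; returns (picture, depth): 480x640x3 uint8, red, green, blue; 480x640 float32, mm along the optical axis (not along the pixel's ray), 0 where there is no reading.
- bot.calibration(name): a dict with "intrinsics" (3x3 intrinsics, pixels), "world_from_camera" (4x4, takes a point from camera to world coordinates). Camera axes: x right, y down, z forward; pixel columns grow to the right and rows downward; lengths in mm; the calibration is good to about 2 mm. A picture is of the moment at which its call begins: read the wrist's pose just before it. calibration takes no time and is no camera call; for the wrist camera it gives the pose at the moment of the call.
- bot.finish_job(): hands the job in, once; it reports no verdict.
Trained networks look in the newest picture that a camera, given by its name, has taken for a name from the list of things; names that differ only in an ending like _2 or _b are one class to them, and where a whole thing is asked for, a point or a joint stands for the part that bears it (a point fixed in the world has none). Each returns a list of dicts, best first, with "conf" (0 to 1); they miss things now and then, are a little off and sometimes report something else, mostly with a low value. They report only what shows in the picture. A call takes as long as a camera call.
- bot.regions_of(camera, thing): "region" (480x640 bool, what is visible of it) and "extent" ([left, top, width, height] in pixels, round what is visible of it).
- bot.spot_point(camera, thing): "xy" ([column, row] in pixels: a listed point, or the origin of a listed thing).
The state is a dict: "t": time; "joint_pos": joint angles; "dq": joint speeds; "joint_torque": joint torques, N m; "eef_pos": TCP position; "ee_rot": TCP orientation; "contact_force": force on the tool from outside, world axes, zero at the start; "torque": the same for the moment, N m; "opening": finger opening in mm.
Only numpy, scipy, OpenCV 4.12 (cv2) and the standard library are available. Lean on these libraries where they do the work, as an engineer would, in place of code of your own. Each camera call takes 0.05 s, during which the arm holds its last target.

## Working session

There is one attempt and no reset: what is moved stays moved. The work goes in short steps, Python scripts to look and compute and a tool call to move; the robot and the scene stay as the last step left them, time stands still between calls to the robot, and variables do not carry over. Pictures are saved under pics/ and viewed, and the job is handed in when it is done.

Besides the shell and the picture viewer there is one more tool, called as a command line: name --argument value ..., lists and objects as JSON in quotes. step_arm: Moves the arm, as the interface text tells. Its arguments: {"type":"object","properties":{"increments":{"type":"string"},"hand":{"type":"number"},"squeeze":{"type":"number"}},"required":["increments"]}

```bash
mkdir -p pics
cat > h.py <<'E'
import numpy as np,cv2
from station import bot
def snap(n,f):
    p,d=bot.get_image(n); cv2.imwrite('pics/'+f,p[:,:,::-1]); return p,d
def px2w(n,u,v,z):
    c=bot.calibration(n);K=np.array(c['intrinsics']);T=np.array(c['world_from_camera'])
    p=np.linalg.inv(K)@np.array([u,v,1.0])*z
    return (T@np.append(p,1))[:3]
def ray(n,u,v):
    c=bot.calibration(n);K=np.array(c['intrinsics']);T=np.array(c['world_from_camera'])
    d=T[:3,:3]@(np.linalg.inv(K)@np.array([u,v,1.0])); return T[:3,3],d
def proj(n,P):
    c=bot.calibration(n);K=np.array(c['intrinsics']);T=np.linalg.inv(np.array(c['world_from_camera']))
    q=K@(T@np.append(P,1))[:3]; return q[:2]/q[2]
E
python3 - <<'E'
from h import *
np.set_printoptions(precision=3,suppress=True)
print(bot.observe())
for n in ['scene','top']:
    p,d=snap(n,n+'0.png')
    for t in ['crank_grip','lever_grip','cutter','nut_front','nut_rear','beeswax_mid','edge_slicker_mid','buckle_mid']:
        r=bot.spot_point(n,t)
        for k in r[:2]:
            u,v=k['xy']; z=d[int(round(v)),int(round(u))] if 0<=v<480 and 0<=u<640 else 0
            print(n,t,k['conf'],np.round(k['xy'],1),z,px2w(n,u,v,z))
print(bot.observe()['t'])
E
```

```text
{'t': 0.0, 'joint_pos': array([-1.202,  0.3  ,  1.522, -0.   ,  1.321, -0.067]), 'dq': array([ 0.   , -0.002,  0.001, -0.   ,  0.001,  0.002]), 'joint_torque': array([  0.001, -53.18 , -35.273,   0.071,   0.024,  -0.   ]), 'eef_pos': array([ 232.063, -498.346,  204.873]), 'ee_rot': array([ 0.843, -0.538, -0.   , -0.   ]), 'contact_force': array([-0.003, -0.338, -0.218]), 'torque': array([-0.027, -0.049, -0.022]), 'opening': 94.10586050718109}
scene crank_grip 0.58 [351.8 173.6] 968.3723 [ 594.198 -102.689  184.941]
scene lever_grip 0.58 [296.9 268.3] 752.04065 [511.173 165.1   161.581]
scene cutter 0.77 [293.2 310.4] 858.99384 [553.586 126.164  47.745]
scene nut_rear 0.57 [268.4 274.2] 835.0115 [587.664 138.982 109.425]
scene beeswax_mid 0.59 [359.9 322.9] 886.91425 [474.506  56.454  12.512]
scene edge_slicker_mid 0.74 [313.9 382.9] 779.291 [459.622 202.684   8.529]
scene edge_slicker_mid 0.58 [405.1 288.5] 962.3633 [457.906 -65.248  15.453]
scene buckle_mid 0.81 [315.5 381.1] 793.87146 [464.946 191.736   0.218]
top crank_grip 0.67 [407.7 189.1] 815.2429 [ 594.905 -112.948  188.489]
top lever_grip 0.91 [233.7 247. ] 822.1334 [514.131 155.416 165.686]
top cutter 0.72 [289.1 208.4] 869.122 [578.096  70.127 126.628]
top nut_front 0.47 [294.  198.6] 875.0445 [594.767  61.901 122.305]
top nut_front 0.36 [233.6 244.4] 824.5764 [518.326 155.803 163.556]
top nut_rear 0.48 [258.1 200.1] 869.90955 [592.976 120.301 125.265]
top beeswax_mid 0.96 [304.2 277.8] 972.36334 [466.654  48.374  14.851]
top edge_slicker_mid 0.57 [370.1 284.8] 971.41284 [450.887 -71.124  18.743]
top buckle_mid 0.83 [223.8 287.2] 980.25464 [453.36  196.258   0.671]
0.9
```

View pics/scene0.png

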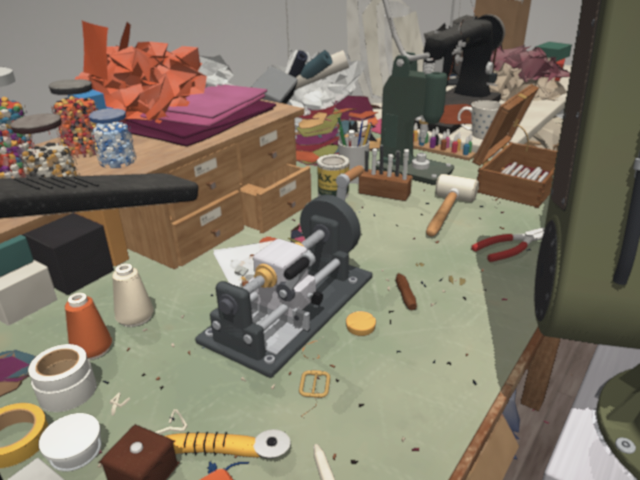

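View pics/top0.png

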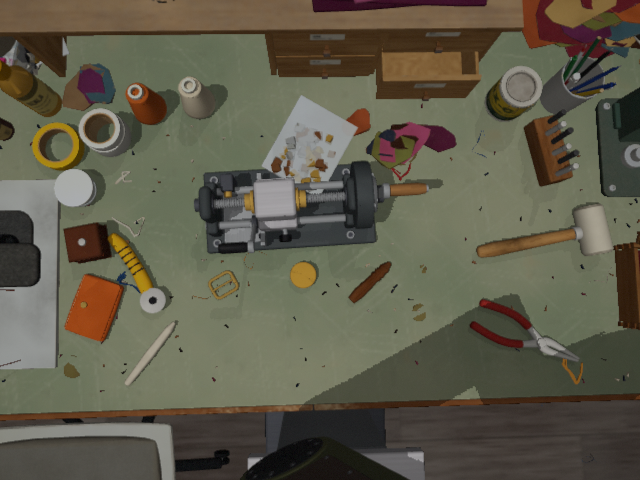

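Run:
```python
from h import *
np.set_printoptions(precision=1,suppress=True)
p=cv2.imread('pics/top0.png')
cv2.imwrite('pics/top0z.png',cv2.resize(p[150:300,180:440],None,fx=3,fy=3,interpolation=cv2.INTER_CUBIC))
p,d=bot.get_image('top')
np.save('topd.npy',d)
c=bot.calibration('top');K=np.array(c['intrinsics']);T=np.array(c['world_from_camera'])
vv,uu=np.mgrid[0:480,0:640]
X=(np.stack([uu,vv,np.ones_like(uu)],-1)@np.linalg.inv(K).T)*d[...,None]
X=X@T[:3,:3].T+T[:3,3]
np.save('topX.npy',X)
# base plate top: points 5..60 above
for t in ['cutter','crank_grip','lever_grip','crank','carriage']:
    for r in bot.regions_of('top',t)[:1]:
        m=r['region']; P=X[m]; print(t,r['conf'],r['extent'],P.min(0),P.max(0))
        np.save(f'm_{t}.npy',m)
m=np.load('m_cutter.npy')
# base: yaw via min area rect of cutter mask points with z<60
P=X[m]; Q=P[(P[:,2]>3)&(P[:,2]<45)][:,:2].astype(np.float32); print(len(Q),cv2.minAreaRect(Q), np.percentile(P[:,2],[5,25,50]))
# handle fit: points x-range
R=X.reshape(-1,3); H=R[(R[:,2]>150)&(R[:,2]<215)&(abs(R[:,0]-594)<60)&(R[:,1]<-60)&(R[:,1]>-160)]
print(len(H)); 
for y in range(-155,-60,5):
    h=H[abs(H[:,1]-y)<2.5]
    if len(h): print(y,len(h),h[:,0].min(),h[:,0].max(),h[:,2].max())
L=R[(R[:,2]>130)&(R[:,2]<190)&(abs(R[:,0]-514)<40)&(R[:,1]>80)&(R[:,1]<210)]
for y in range(100,210,5):
    h=L[abs(L[:,1]-y)<2.5]
    if len(h): print(y,len(h),h[:,0].min(),h[:,0].max(),h[:,2].max())
```

```text
cutter 0.7 [219.7, 214.6, 37.9, 40.0] [450.1  46.2   1.4] [573.2 180.2 989.7]
crank_grip 0.84 [196.0, 177.0, 232.5, 36.6] [ 450.1 -145.6   -3.7] [645.5 227.6 989.7]
lever_grip 0.98 [216.5, 216.2, 41.4, 39.2] [450.1  46.2  -1. ] [569.4 184.8 989.7]
crank 0.61 [194.3, 174.8, 231.9, 35.7] [ 450.1 -173.4   -2.2] [639.8 251.5 989.7]
carriage 0.72 [216.8, 174.5, 88.9, 76.0] [450.1  43.6  12.3] [654.7 180.1 989.7]
7 ((546.1077270507812, 141.34909057617188), (11.937870025634766, 24.96531867980957), 72.82551574707031) [ 89.4 137.3 162.4]
668
-145 15 592.7636096286603 603.5402070396691 189.1124877262622
-140 28 590.1568278879714 605.1203059579491 188.88877869655778
-135 36 589.3514366180833 604.5943324257232 191.52972497175665
-130 39 588.1255794623207 606.7010454378874 193.00744682335414
-125 37 588.2110672304592 604.8422449773486 192.08839100288185
-120 39 588.2969963460482 605.1494599593735 192.35655019214892
-115 38 587.9484720085195 605.2548898072012 193.94689194236207
-110 42 587.3950090271126 605.9603186089475 190.78050468764422
-105 43 587.1525205210202 605.8742168929184 193.2743607921
[... 476 characters left out ...]
67.39282871474416
130 60 506.0041923073553 540.3741812680194 168.3911843314388
135 34 507.6899283515932 529.6251809005964 167.45651610617574
140 31 506.59914019231627 521.9854868047895 167.34227615616248
145 37 506.43319714796905 522.0838877656565 167.7697484881097
150 38 506.68699433702955 522.0937908506304 167.38878277076242
155 34 506.78168075192235 522.5493633444926 167.09130513635193
160 34 506.8724161566043 522.680815316001 167.30454720826322
165 38 505.7231732409568 522.6481291559586 167.59323205963335
170 36 505.50707661081157 521.1711119313434 167.03740970141075
175 31 505.6559400264852 521.2574084482835 167.13690677193483
180 15 507.34043862998885 519.6181084728574 166.577854566552
```

View pics/top0z.png

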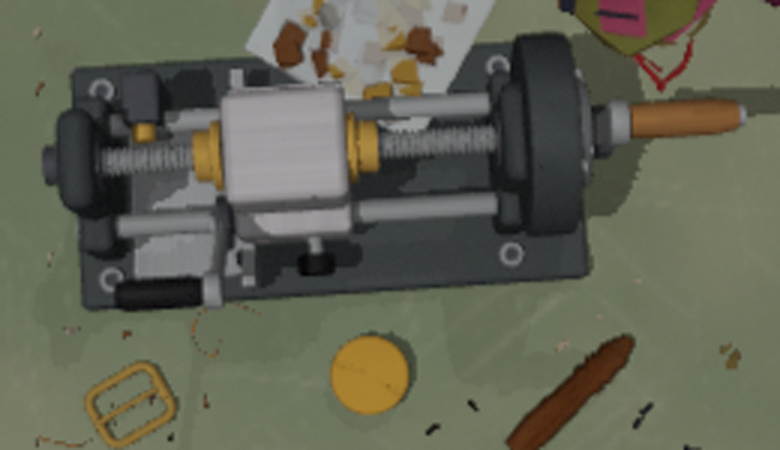

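```bash
cat >> h.py <<'E'
from scipy.spatial.transform import Rotation as Ro
def state():
    o=bot.observe(); R=Ro.from_quat(o['ee_rot']).as_matrix()
    a=np.degrees(np.arctan2(R[1,0],R[0,0]))
    return o,R,a
def plan(p0,a0,p1,a1,n):
    "n rows straight to p1,a1; returns rounded rows"
    p=np.array(p0,float);a=a0;rows=[]
    for i in range(n):
        tgt=np.array(p0)+(np.array(p1)-np.array(p0))*(i+1)/n
        t=round(-((a0+(a1-a0)*(i+1)/n)-a)/8,2)
        r=np.radians(a); R=np.array([[np.cos(r),np.sin(r),0],[np.sin(r),-np.cos(r),0],[0,0,-1]])
        s=np.round(R.T@(tgt-p)/30,2)
        rows.append((*s,t)); p=p+R@s*30; a-=8*t
    return rows,p,a
E
python3 - <<'E'
from h import *
for i in range(3):
    o,R,a=state(); print(o['eef_pos'],o['contact_force'],a)
print(R.round(3))
X=np.load('topX.npy').reshape(-1,3)
# base front edge fit: points z 8..45, in x 480..520
import numpy as np
E=[]
for y in np.arange(0,60,4):
    h=X[(abs(X[:,1]-y)<2)&(X[:,0]>470)&(X[:,0]<560)&(X[:,2]>10)&(X[:,2]<50)]
    if len(h): E.append((y,h[:,0].min(),np.median(h[:,2])))
E=np.array(E); print(E.round(1)); print(np.polyfit(E[:,0],E[:,1],1))
rows,p,a=plan([232.1,-498.5,205],-65.1,[596.5,-114,225],3.6,20)
for i,r in enumerate(rows): print(*r,end=';\n' if i==9 else '; ')
print(p,a)
E
```

```text
[ 232.15556407 -498.58735848  205.45062398] [-1.08831444 -0.20423895 -0.00352374] -65.0302333589075
[ 232.15556407 -498.58735848  205.45062398] [-1.08831444 -0.20423895 -0.00352374] -65.0302333589075
[ 232.15556407 -498.58735848  205.45062398] [-1.08831444 -0.20423895 -0.00352374] -65.0302333589075
[[ 0.422 -0.907 -0.   ]
 [-0.907 -0.422 -0.   ]
 [-0.     0.    -1.   ]]
[[  0.  527.4  14.6]
 [  4.  527.3  14.5]
 [  8.  526.   15. ]
 [ 12.  526.   15.1]
 [ 16.  526.   14.3]
 [ 20.  526.1  14.7]
 [ 24.  526.2  14.8]
 [ 28.  471.2  14.8]
 [ 32.  471.3  15.5]
 [ 36.  471.3  14.9]
 [ 40.  471.5  15.4]
 [ 44.  471.6  15.1]
 [ 48.  471.7  15.1]
 [ 52.  470.1  15.2]
 [ 56.  470.1  14.8]]
[ -1.39430451 535.953099  ]
-0.33 -0.82 -0.03 -0.43; -0.27 -0.84 -0.04 -0.43; -0.23 -0.85 -0.03 -0.43; -0.17 -0.87 -0.03 -0.43; -0.12 -0.87 -0.04 -0.43; -0.07 -0.88 -0.03 -0.43; -0.01 -0.89 -0.03 -0.43; 0.03 -0.88 -0.04 -0.43; 0.09 -0.88 -0.03 -0.42; 0.15 -0.87 -0.03 -0.43;
0.19 -0.86 -0.04 -0.43; 0.24 -0.85 -0.03 -0.43; 0.3 -0.83 -0.03 -0.43; 0.34 -0.81 -0.04 -0.43; 0.4 -0.79 -0.03 -0.43; 0.44 -0.77 -0.03 -0.43; 0.48 -0.74 -0.04 -0.43; 0.53 -0.7 -0.03 -0.43; 0.57 -0.68 -0.03 -0.43; 0.61 -0.64 -0.04 -0.43; [ 596.48517875 -113.87305633  225.1       ] 3.6199999999999917
```

step_arm --increments "-0.33 -0.82 -0.03 -0.43; -0.27 -0.84 -0.04 -0.43; -0.23 -0.85 -0.03 -0.43; -0.17 -0.87 -0.03 -0.43; -0.12 -0.87 -0.04 -0.43; -0.07 -0.88 -0.03 -0.43; -0.01 -0.89 -0.03 -0.43; 0.03 -0.88 -0.04 -0.43; 0.09 -0.88 -0.03 -0.42; 0.15 -0.87 -0.03 -0.43" --hand 70

```text
t: 2.45
eef_pos: [414.8, -305.5, 215.4]
ee_rot: [0.965, -0.264, 0.0, 0.0]
contact_force: [0.1, -0.6, -0.4]
opening: 65.7
```

step_arm --increments "0.19 -0.86 -0.04 -0.43; 0.24 -0.85 -0.03 -0.43; 0.3 -0.83 -0.03 -0.43; 0.34 -0.81 -0.04 -0.43; 0.4 -0.79 -0.03 -0.43; 0.44 -0.77 -0.03 -0.43; 0.48 -0.74 -0.04 -0.43; 0.53 -0.7 -0.03 -0.43; 0.57 -0.68 -0.03 -0.43; 0.61 -0.64 -0.04 -0.43"

```text
t: 3.7
eef_pos: [596.6, -112.8, 225.5]
ee_rot: [0.999, 0.033, -0.0, -0.0]
contact_force: [-0.4, -0.0, 0.2]
opening: 65.7
```

Run:
```python
from h import *
o,R,a=state(); print(o['t'],o['eef_pos'],o['contact_force'],a,o['opening'],o['joint_pos'])
p,d=snap('wrist','w1.png'); q,_=snap('scene','s1.png')
o,R,a=state(); print(o['eef_pos'],o['contact_force'],a,)
print(bot.spot_point('wrist','crank_grip'))
print(proj('wrist',np.array([596.5,-114,182])))
```

```text
3.7 [ 596.64337553 -112.83625034  225.53137054] [-0.40752816 -0.02699637  0.18102946] 3.8017310336734083 65.7276457679214 [-2.47226298e-01  4.15550839e-01  1.31859938e+00  9.16970040e-06
  1.40752711e+00 -3.13580511e-01]
[ 597.0599894  -111.9094485   225.27523927] [-1.09585369  0.72454852 -0.2073498 ] 3.8762215393638306
[{'xy': [316.9, 259.8], 'conf': 0.56}]
[317.95052534 261.01656016]
```

View pics/w1.png

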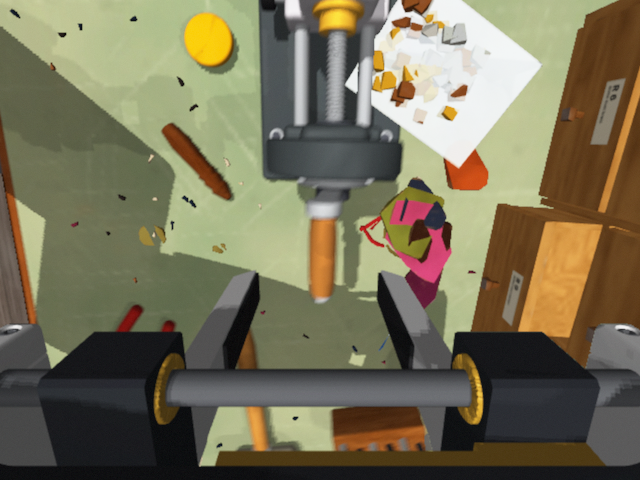

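View pics/s1.png

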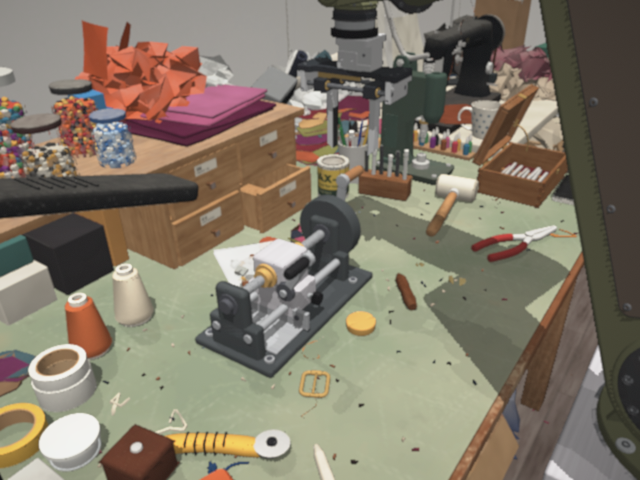

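step_arm --increments "0 0 0.25 0.02; 0 0 0.25 0; 0 0 0.25 0; 0 0 0.25 0; 0 0 0.25 0; 0 0 0.25 0; 0 0 0.25 0; 0 0 0.25 0; 0 0 0 0; 0 0 0 0"

```text
t: 5.1
eef_pos: [596.2, -113.5, 165.8]
ee_rot: [1.0, 0.031, 0.0, 0.0]
contact_force: [-0.1, 0.3, 0.1]
opening: 65.7
```

step_arm --increments "0 0 0 0; 0 0 0 0; 0 0 0 0; 0 0 0 0; 0 0 0 0; 0 0 0 0; 0 0 0 0; 0 0 0 0; 0 0 0 0; 0 0 0 0" --hand 0 --squeeze 6

```text
t: 6.35
eef_pos: [596.1, -113.5, 165.5]
ee_rot: [1.0, 0.031, -0.0, -0.0]
contact_force: [0.2, 0.7, 0.1]
opening: 18.5
```

Run:
```python
from h import *
o,R,a=state(); print(o['t'],o['eef_pos'],o['contact_force'],a,o['opening'],o['joint_torque'])
p,d=snap('wrist','w2.png'); 
o,R,a=state(); print(o['eef_pos'],o['contact_force'],a,)
p,d=snap('wrist','w2.png'); 
o,R,a=state(); print(o['eef_pos'],o['contact_force'],a,)
```

```text
6.35 [ 596.08135701 -113.50329026  165.52237787] [0.20627103 0.71972319 0.13674545] 3.5281345678136153 18.477053856918392 [-2.00437708e-01 -6.16487145e+01 -3.48082101e+01 -4.32157447e-02
  6.03433396e-02 -3.28437262e-02]
[ 596.09713724 -113.4824856   165.54080772] [ 0.7161382   1.19171858 -0.34855338] 3.5335436097547372
[ 596.08026866 -113.51075693  165.53209332] [ 0.22723498  0.95504922 -0.27591404] 3.5293018337767874
```

View pics/w2.png

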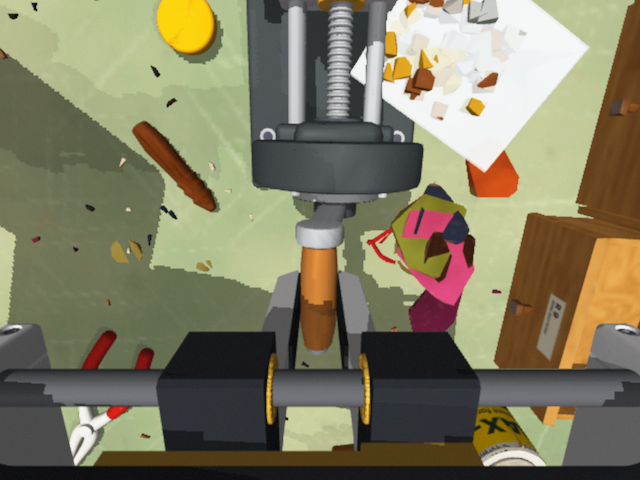

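step_arm --increments "-0.01 0 0.002 0; -0.01 0 0.002 0; -0.01 0 0.002 0; -0.01 0 0.002 0; -0.01 0 0.002 0; -0.01 0 0.002 0; -0.01 0 0.002 0; -0.01 0 0.002 0; 0 0 0 0; 0 0 0 0"

```text
t: 7.7
eef_pos: [593.7, -113.7, 165.1]
ee_rot: [1.0, 0.031, 0.0, -0.0]
contact_force: [-0.4, 1.1, 1.5]
opening: 18.7
```

```bash
cat > s.py <<'E'
from h import *
for i in range(3):
    o,R,a=state(); print(round(o['t'],2),o['eef_pos'].round(2),o['contact_force'].round(2),o['torque'].round(2),o['opening'].round(2),o['joint_torque'].round(2))
    if i<2: bot.get_image('top')
E
python3 s.py
```

```text
Traceback (most recent call last):
  File "s.py", line 3, in <module>
    o,R,a=state(); print(round(o['t'],2),o['eef_pos'].round(2),o['contact_force'].round(2),o['torque'].round(2),o['opening'].round(2),o['joint_torque'].round(2))
                                                                                                                ^^^^^^^^^^^^^^^^^^
AttributeError: 'float' object has no attribute 'round'
```

step_arm --increments "-0.01 0 0.002 0; -0.01 0 0.002 0; -0.01 0 0.002 0; -0.01 0 0.002 0; -0.01 0 0.002 0; -0.01 0 0.002 0; -0.01 0 0.002 0; -0.01 0 0.002 0; 0 0 0 0; 0 0 0 0"

```text
t: 8.95
eef_pos: [591.7, -113.7, 164.8]
ee_rot: [1.0, 0.031, 0.001, 0.0]
contact_force: [4.5, 3.5, 2.7]
opening: 18.7
```

step_arm --increments "-0.01 0 0.002 0; -0.01 0 0.002 0; -0.01 0 0.002 0; 0 0 0 0; 0 0 0 0; 0 0 0 0; 0 0 0 0; 0 0 0 0; 0 0 0 0; 0 0 0 0"

```text
t: 10.2
eef_pos: [591.3, -113.8, 164.8]
ee_rot: [1.0, 0.031, 0.001, 0.0]
contact_force: [8.3, 2.3, 2.6]
opening: 19.1
```

```bash
sed -i "s/o\['opening'\].round(2)/round(float(o['opening']),2)/" s.py; python3 s.py
```

```text
10.2 [ 591.28 -113.76  164.8 ] [8.28 2.3  2.59] [ 0.5  -1.6  -0.01] 19.09 [-2.720e+00 -5.929e+01 -3.078e+01 -1.180e+00  1.860e+00 -3.000e-02]
10.25 [ 591.27 -113.75  164.79] [8.32 3.28 2.15] [ 0.6  -1.55 -0.09] 19.03 [-2.720e+00 -5.929e+01 -3.078e+01 -1.180e+00  1.860e+00 -3.000e-02]
10.3 [ 591.24 -113.77  164.76] [8.41 2.89 1.88] [ 0.55 -1.58  0.  ] 18.49 [-2.720e+00 -5.929e+01 -3.078e+01 -1.180e+00  1.860e+00 -3.000e-02]
```

step_arm --increments "0.04 0 -0.007 0; 0.04 0 -0.007 0; 0.04 0 -0.007 0; 0.04 0 -0.007 0; 0.04 0 -0.007 0; 0.04 0 -0.007 0; 0.04 0 -0.007 0; 0.04 0 -0.006 0; 0 0 0 0; 0 0 0 0"

```text
t: 11.55
eef_pos: [600.0, -113.3, 165.9]
ee_rot: [1.0, 0.031, 0.0, 0.0]
contact_force: [-0.2, 0.4, 1.7]
opening: 18.5
```

step_arm --increments "0.01 0 -0.001 0; 0.01 0 -0.001 0; 0.01 0 -0.001 0; 0.01 0 -0.001 0; 0.01 0 -0.001 0; 0.01 0 -0.001 0; 0.01 0 -0.001 0; 0.01 0 -0.001 0; 0 0 0 0; 0 0 0 0"

```text
t: 12.8
eef_pos: [602.4, -113.2, 166.2]
ee_rot: [1.0, 0.031, -0.0, 0.0]
contact_force: [0.2, -0.9, -1.5]
opening: 18.5
```

step_arm --increments "0.01 0 -0.001 0; 0.01 0 -0.001 0; 0.01 0 -0.001 0; 0.01 0 -0.001 0; 0.01 0 -0.001 0; 0.01 0 -0.001 0; 0.01 0 -0.001 0; 0.01 0 -0.001 0; 0.01 0 -0.001 0; 0.01 0 0 0"

```text
t: 14.05
eef_pos: [604.1, -113.1, 166.1]
ee_rot: [1.0, 0.031, -0.002, -0.0]
contact_force: [-12.3, -3.6, -0.0]
opening: 19.1
```

```bash
python3 s.py|head -1
```

```text
14.05 [ 604.1  -113.11  166.12] [-12.3   -3.59  -0.03] [-0.59  2.12  0.01] 19.14 [ 3.230e+00 -6.334e+01 -3.949e+01  1.510e+00 -2.730e+00 -1.000e-02]
```

step_arm --increments "-0.01 0 0 0; -0.01 0 0 0; -0.01 0 0 0; -0.01 0 0 0; -0.01 0 0 0; 0 0 0 0; 0 0 0 0; 0 0 0 0; 0 0 0 0; 0 0 0 0"

```text
t: 15.4
eef_pos: [603.4, -113.1, 166.2]
ee_rot: [1.0, 0.031, -0.001, -0.0]
contact_force: [-4.2, -2.4, -2.3]
opening: 18.6
```

```bash
python3 s.py
```

```text
15.4 [ 603.42 -113.12  166.25] [-4.24 -2.44 -2.27] [-0.58  0.79 -0.  ] 18.6 [ 2.290e+00 -6.444e+01 -3.768e+01  1.020e+00 -9.400e-01 -2.000e-02]
15.45 [ 603.42 -113.1   166.22] [-4.79 -2.97 -2.91] [-0.53  0.79 -0.07] 19.16 [ 2.290e+00 -6.444e+01 -3.768e+01  1.020e+00 -9.400e-01 -2.000e-02]
15.5 [ 603.41 -113.11  166.23] [-4.07 -2.76 -3.34] [-0.56  0.76 -0.  ] 18.54 [ 2.290e+00 -6.444e+01 -3.768e+01  1.020e+00 -9.400e-01 -2.000e-02]
```

step_arm --increments "-0.04 0 0.003 0; -0.04 0 0.003 0; -0.04 0 0.003 0; -0.04 0 0.003 0; -0.04 0 0.003 0; -0.01 0 0 0; 0 0 0 0; 0 0 0 0; 0 0 0 0; 0 0 0 0"

```text
t: 16.75
eef_pos: [597.5, -113.4, 166.0]
ee_rot: [1.0, 0.031, -0.0, -0.0]
contact_force: [0.1, -1.0, -9.7]
opening: 18.7
```

step_arm --increments "0 0 0 0; 0 0 0 0; 0 0 0 0; 0 0 -0.2 0; 0 0 -0.3 0; 0 0 -0.3 0; 0 0 -0.3 0; 0 0 -0.3 0; 0 0 -0.3 0; 0 0 -0.3 0" --hand 55

```text
t: 18.0
eef_pos: [597.6, -113.4, 226.7]
ee_rot: [1.0, 0.031, 0.0, -0.0]
contact_force: [0.1, 0.6, 0.1]
opening: 51.8
```

step_arm --increments "-0.222 -0.922 0 0; -0.222 -0.922 0 0; -0.222 -0.922 0 0; -0.222 -0.922 0 0; -0.222 -0.922 0 0; -0.222 -0.922 0 0; -0.222 -0.922 0 0; -0.222 -0.922 0 0; -0.222 -0.922 0 0; -0.222 -0.922 0 0"

```text
t: 19.25
eef_pos: [513.8, 159.4, 226.5]
ee_rot: [1.0, 0.031, 0.0, 0.0]
contact_force: [0.1, -0.0, 0.3]
opening: 51.6
```

Run:
```python
from h import *
p,d=snap('wrist','w3.png')
o,R,a=state(); print(o['t'],o['eef_pos'],o['contact_force'],a,o['opening'])
print(bot.spot_point('wrist','lever_grip'))
print(proj('wrist',np.array([514,159.,159])))
c=bot.calibration('wrist');K=np.array(c['intrinsics']);T=np.array(c['world_from_camera'])
vv,uu=np.mgrid[0:480,0:640]
X=(np.stack([uu,vv,np.ones_like(uu)],-1)@np.linalg.inv(K).T)*d[...,None]
X=(X@T[:3,:3].T+T[:3,3])[d>0]
L=X[(X[:,2]>140)&(X[:,2]<180)&(abs(X[:,0]-514)<40)&(X[:,1]>110)&(X[:,1]<210)]
for y in range(115,200,5):
    h=L[abs(L[:,1]-y)<2.5]
    if len(h): print(y,len(h),h[:,0].min(),h[:,0].max(),h[:,2].max())
```

```text
19.3 [512.94012946 161.84208295 226.52023574] [-0.51146884  2.30190794  0.60953943] 3.6170356246420274 51.40111600712322
[{'xy': [317.1, 244.7], 'conf': 0.56}]
[318.38589787 250.21895433]
125 2 508.13218066618634 509.69690893993436 161.5997566321053
130 182 507.0405882365937 534.3384419431835 166.86233765223935
135 261 506.74427690372164 534.1663911221546 167.00161388917263
140 107 507.9490312830196 523.459485753872 164.79664942635722
145 139 507.67286799280635 523.890300850544 165.93442319856842
150 137 507.3923263345888 523.5291774444656 165.54203950659354
155 145 507.07425778822835 523.7793886729291 165.78458586800215
160 149 506.80540726917536 523.5188583067569 165.47927028603502
165 154 506.4875982314386 523.1227920576453 165.4504816236764
170 151 506.22975321286367 522.8075350274383 165.18760768302903
175 158 505.9529554803601 522.3238796727958 165.56937058180358
180 184 506.5965320900224 522.0168940759532 165.15377890122687
185 4 513.624577823457 518.0338569823491 161.34500923667792
```

View pics/w3.png

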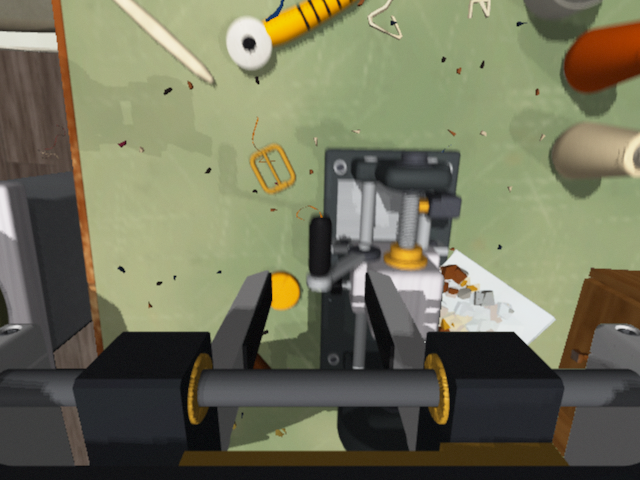

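step_arm --increments "0.03 0 0.36 0; 0 0 0.36 0; 0 0 0.36 0; 0 0 0.36 0; 0 0 0.36 0; 0 0 0.36 0; 0 0 0.36 0; 0 0 0.36 0; 0 0 0 0; 0 0 0 0"

```text
t: 20.6
eef_pos: [515.2, 158.7, 140.0]
ee_rot: [1.0, 0.031, 0.0, -0.0]
contact_force: [-0.1, -0.7, -0.6]
opening: 51.7
```

step_arm --increments "0 0 0 0; 0 0 0 0; 0 0 0 0; 0 0 0 0; 0 0 0 0; 0 0 0 0; 0 0 0 0; 0 0 0 0; 0 0 0 0; 0 0 0 0" --hand 0 --squeeze 20

```text
t: 21.85
eef_pos: [515.4, 158.6, 139.8]
ee_rot: [1.0, 0.031, 0.0, -0.0]
contact_force: [5.0, 0.2, -2.8]
opening: 15.8
```

```bash
python3 s.py
python3 - <<'E'
import numpy as np
for th0 in (0.0,0.04):
  R=85;l0=-0.55+th0
  for n in (10,20):
    ds=36/85
    a=l0+np.arange(n+1)/n*ds
    x=R*np.sin(a);z=R*np.cos(a)
    print(np.c_[np.diff(x),-np.diff(z)].__truediv__(30).round(3).tolist())
E
```

```text
21.85 [515.36 158.64 139.75] [ 4.96  0.17 -2.84] [ 0.14 -1.1  -0.05] 15.83 [  0.61 -54.34 -31.66   0.17   1.36  -0.09]
21.9 [515.36 158.63 139.76] [ 5.21  1.34 -2.82] [ 0.06 -1.07 -0.15] 15.78 [  0.61 -54.34 -31.66   0.17   1.36  -0.09]
21.95 [515.36 158.64 139.76] [ 6.12  0.81 -2.7 ] [ 0.11 -1.06 -0.13] 16.31 [  0.61 -54.34 -31.66   0.17   1.36  -0.09]
[[0.104, -0.061], [0.106, -0.056], [0.108, -0.052], [0.11, -0.047], [0.112, -0.042], [0.114, -0.037], [0.115, -0.033], [0.117, -0.028], [0.118, -0.023], [0.119, -0.018]]
[[0.051, -0.031], [0.052, -0.03], [0.053, -0.029], [0.053, -0.027], [0.054, -0.026], [0.054, -0.025], [0.055, -0.024], [0.055, -0.023], [0.056, -0.022], [0.056, -0.021], [0.057, -0.019], [0.057, -0.018], [0.058, -0.017], [0.058, -0.016], [0.058, -0.014], [0.059, -0.013], [0.059, -0.012], [0.059, -0.011], [0.059, -0.009], [0.059, -0.008]]
[[0.106, -0.056], [0.108, -0.052], [0.11, -0.047], [0.112, -0.042], [0.114, -0.038], [0.115, -0.033], [0.117, -0.028], [0.118, -0.023], [0.119, -0.018], [0.119, -0.013]]
[[0.053, -0.029], [0.053, -0.028], [0.054, -0.026], [0.054, -0.025], [0.055, -0.024], [0.055, -0.023], [0.056, -0.022], [0.056, -0.021], [0.057, -0.019], [0.057, -0.018], [0.058, -0.017], [0.058, -0.016], [0.058, -0.015], [0.058, -0.013], [0.059, -0.012], [0.059, -0.011], [0.059, -0.01], [0.059, -0.008], [0.06, -0.007], [0.06, -0.006]]
```

step_arm --increments "0.052 0 -0.03 0; 0.052 0 -0.029 0; 0.053 0 -0.028 0; 0.054 0 -0.027 0; 0.054 0 -0.025 0; 0.055 0 -0.024 0; 0.055 0 -0.023 0; 0.056 0 -0.022 0; 0.056 0 -0.021 0; 0.057 0 -0.019 0"

```text
t: 23.2
eef_pos: [529.2, 159.4, 147.4]
ee_rot: [1.0, 0.031, -0.003, 0.0]
contact_force: [-18.8, -2.1, 13.1]
opening: 16.3
```

```bash
python3 s.py|head -1
```

```text
23.2 [529.16 159.38 147.42] [-18.78  -2.06  13.15] [-0.68  3.72 -0.08] 16.3 [ -1.08 -49.16 -37.    -0.17  -5.24  -0.07]
```

step_arm --increments "0.06 0 -0.03 0; 0.06 0 -0.028 0; 0.06 0 -0.026 0; 0.06 0 -0.023 0; 0.06 0 -0.021 0; 0.06 0 -0.019 0; 0.06 0 -0.017 0; 0.06 0 -0.014 0; 0.06 0 -0.012 0; 0.06 0 -0.01 0"

```text
t: 24.55
eef_pos: [547.8, 160.3, 153.9]
ee_rot: [1.0, 0.031, -0.002, 0.001]
contact_force: [-15.2, -5.1, 13.2]
opening: 16.3
```

```bash
python3 s.py
```

```text
24.55 [547.81 160.27 153.94] [-15.24  -5.12  13.15] [-0.94  2.99 -0.08] 16.31 [  0.3  -51.6  -36.     0.35  -4.3   -0.07]
24.6 [547.98 160.26 153.96] [-14.22  -4.8   13.73] [-0.97  2.86 -0.07] 16.03 [  0.51 -50.97 -35.41   0.37  -4.13  -0.07]
24.65 [547.98 160.27 153.96] [-13.5   -4.75  12.61] [-0.94  2.75 -0.1 ] 16.65 [  0.45 -50.83 -35.62   0.43  -3.92  -0.08]
```

step_arm --increments "0 0 0 0; 0 0 0 0; 0 0 0 0; 0 0 -0.2 0; 0 0 -0.3 0; 0 0 -0.3 0; 0 0 -0.3 0; 0 0 -0.3 0; 0 0 -0.3 0; 0 0 -0.3 0" --hand 55

```text
t: 25.9
eef_pos: [549.2, 160.7, 213.8]
ee_rot: [1.0, 0.031, 0.0, -0.0]
contact_force: [-0.2, 1.1, 0.4]
opening: 51.7
```

Run:
```python
from h import *
p,d=snap('top','t4.png'); np.save('topd4.npy',d)
o,R,a=state(); print(o['t'],o['eef_pos'],a)
D=np.array([597.5,-113.4,214])-o['eef_pos']; print(R.T@D/30)
D=np.array([597.5,-113.4,214])-np.array([549.3,160.3,214]); print(R.T@D/30)
c=bot.calibration('top');K=np.array(c['intrinsics']);T=np.array(c['world_from_camera'])
vv,uu=np.mgrid[0:480,0:640]
X=(np.stack([uu,vv,np.ones_like(uu)],-1)@np.linalg.inv(K).T)*d[...,None]
R=(X@T[:3,:3].T+T[:3,3])[d>0]
H=R[(R[:,2]>160)&(R[:,2]<205)&(abs(R[:,0]-594)<40)&(R[:,1]<-60)&(R[:,1]>-160)]
for y in range(-145,-80,10):
    h=H[abs(H[:,1]-y)<2.5]
    if len(h): print(y,len(h),h[:,0].min(),h[:,0].max(),h[:,2].max())
```

```text
25.95 [549.58923803 160.81364067 215.01313787] 3.5315087916810235
[1.03090586 9.22147923 0.03311304]
[ 1.04164030e+00  9.20497550e+00 -6.35913597e-04]
-145 15 592.497151142373 603.6181412180639 188.423615510461
-135 34 589.3867709826418 604.719757713764 191.3405443293325
-125 45 587.9439461710584 607.1092476332964 192.07624574670217
-115 38 588.2436654819398 605.075209208439 192.29207550369347
-105 44 587.452125831056 605.6746936005125 192.30230327696881
-95 38 587.1803313882826 604.0148744100572 191.48971199742823
-85 35 584.3020254814077 605.5779619525777 193.23192534957832
```

step_arm --increments "0.104 0.921 0 0; 0.104 0.921 0 0; 0.104 0.921 0 0; 0.104 0.921 0 0; 0.104 0.921 0 0; 0.104 0.921 0 0; 0.104 0.921 0 0; 0.104 0.921 0 0; 0.104 0.921 0 0; 0.104 0.921 0 0" --hand 45

```text
t: 27.2
eef_pos: [597.5, -114.1, 213.1]
ee_rot: [1.0, 0.031, -0.0, -0.0]
contact_force: [1.3, 0.1, 0.3]
opening: 41.8
```

step_arm --increments "0 0 0.1 0; 0 0 0.25 0; 0 0 0.25 0; 0 0 0.25 0; 0 0 0.25 0; 0 0 0.25 0; 0 0 0.25 0; 0 0 0.02 0; 0 0 0 0; 0 0 0 0"

```text
t: 28.45
eef_pos: [597.5, -113.2, 164.9]
ee_rot: [1.0, 0.031, 0.0, 0.0]
contact_force: [0.5, -0.5, 0.2]
opening: 42.4
```

step_arm --increments "0 0 0 0; 0 0 0 0; 0 0 0 0; 0 0 0 0; 0 0 0 0; 0 0 0 0; 0 0 0 0; 0 0 0 0; 0 0 0 0; 0 0 0 0" --hand 0 --squeeze 6

```text
t: 29.7
eef_pos: [597.7, -113.1, 164.7]
ee_rot: [1.0, 0.031, 0.0, 0.0]
contact_force: [5.6, 0.7, -1.6]
opening: 18.5
```

```bash
python3 s.py
```

```text
29.7 [ 597.74 -113.08  164.69] [ 5.6   0.7  -1.64] [ 0.02 -1.08 -0.04] 18.49 [-7.500e-01 -6.218e+01 -3.306e+01 -3.500e-01  1.340e+00 -4.000e-02]
29.75 [ 597.75 -113.1   164.68] [ 5.31  0.24 -0.65] [ 0.08 -1.06 -0.04] 18.85 [-7.500e-01 -6.218e+01 -3.306e+01 -3.500e-01  1.340e+00 -4.000e-02]
29.8 [ 597.73 -113.08  164.66] [ 4.89  0.16 -0.83] [ 0.04 -1.03 -0.07] 18.52 [-7.500e-01 -6.218e+01 -3.306e+01 -3.500e-01  1.340e+00 -4.000e-02]
```

step_arm --increments "0.01 0 -0.001 0; 0.01 0 -0.001 0; 0.01 0 -0.001 0; 0.01 0 -0.001 0; 0.01 0 -0.001 0; 0.01 0 -0.001 0; 0.01 0 -0.001 0; 0.01 0 -0.001 0; 0 0 0 0; 0 0 0 0"

```text
t: 31.05
eef_pos: [599.8, -113.0, 164.8]
ee_rot: [1.0, 0.031, 0.0, 0.0]
contact_force: [-0.6, -0.1, 1.2]
opening: 18.6
```

```bash
python3 s.py
```

```text
31.05 [ 599.81 -113.04  164.8 ] [-0.62 -0.05  1.2 ] [-0.11  0.05 -0.04] 18.65 [ 4.000e-01 -6.152e+01 -3.465e+01  2.000e-01 -9.000e-02 -4.000e-02]
31.1 [ 599.8  -113.    164.79] [-0.06 -0.22  0.44] [-0.05  0.01 -0.01] 18.82 [ 4.100e-01 -6.153e+01 -3.464e+01  2.100e-01 -8.000e-02 -4.000e-02]
31.15 [ 599.81 -113.    164.8 ] [-0.7  -0.69  1.53] [-0.18  0.07 -0.06] 18.82 [ 4.300e-01 -6.154e+01 -3.463e+01  2.100e-01 -7.000e-02 -4.000e-02]
```

step_arm --increments "-0.02 0 0.001 0; -0.02 0 0.001 0; -0.01 0 0.001 0; -0.01 0 0.001 0; -0.01 0 0.001 0; -0.01 0 0.001 0; -0.01 0 0.001 0; -0.01 0 0.001 0; -0.01 0 0 0; 0 0 0 0"

```text
t: 32.4
eef_pos: [597.3, -113.1, 164.8]
ee_rot: [1.0, 0.031, 0.001, 0.0]
contact_force: [8.0, 0.0, -1.8]
opening: 18.8
```

```bash
python3 s.py
```

```text
32.4 [ 597.27 -113.09  164.78] [ 7.98  0.04 -1.8 ] [ 0.03 -1.73 -0.08] 18.78 [-1.050e+00 -6.250e+01 -3.194e+01 -5.200e-01  2.230e+00 -5.000e-02]
32.45 [ 597.29 -113.09  164.8 ] [ 8.39  0.03 -1.38] [ 0.   -1.75 -0.06] 18.54 [-1.040e+00 -6.248e+01 -3.196e+01 -5.200e-01  2.220e+00 -5.000e-02]
32.5 [ 597.26 -113.07  164.79] [ 8.56  0.17 -2.42] [ 0.04 -1.71 -0.04] 18.65 [-1.040e+00 -6.247e+01 -3.196e+01 -5.200e-01  2.220e+00 -5.000e-02]
```

step_arm --increments "0.04 0 -0.001 0; 0.04 0 -0.001 0; 0.04 0 -0.001 0; 0.02 0 -0.001 0; 0.02 0 -0.001 0; 0.02 0 -0.001 0; 0.01 0 -0.001 0; 0.01 0 -0.001 0; 0 0 0 0; 0 0 0 0"

```text
t: 33.75
eef_pos: [602.6, -112.9, 165.0]
ee_rot: [1.0, 0.031, 0.0, 0.0]
contact_force: [-0.3, 0.0, 5.0]
opening: 18.7
```

```bash
python3 s.py
```

```text
33.75 [ 602.58 -112.91  164.97] [-0.33  0.05  5.  ] [-0.09  0.1  -0.03] 18.72 [ 5.000e-01 -5.935e+01 -3.301e+01  2.400e-01 -1.200e-01 -5.000e-02]
33.8 [ 602.61 -112.87  165.01] [-0.87 -0.57  4.67] [-0.07  0.05 -0.05] 18.55 [ 5.000e-01 -5.932e+01 -3.299e+01  2.400e-01 -1.200e-01 -5.000e-02]
33.85 [ 602.59 -112.87  165.01] [-0.28 -0.04  5.39] [-0.16  0.06 -0.07] 18.39 [ 5.000e-01 -5.933e+01 -3.299e+01  2.400e-01 -1.200e-01 -5.000e-02]
```

step_arm --increments "0.01 0 -0.001 0; 0.01 0 -0.001 0; 0.01 0 -0.001 0; 0.01 0 -0.001 0; 0.01 0 -0.001 0; 0.01 0 -0.001 0; 0.01 0 -0.001 0; 0 0 -0.001 0; 0 0 0 0; 0 0 0 0"

```text
t: 35.1
eef_pos: [603.6, -112.8, 164.4]
ee_rot: [1.0, 0.031, -0.001, -0.0]
contact_force: [-6.7, -1.2, 3.1]
opening: 18.5
```

```bash
python3 s.py
```

```text
35.1 [ 603.61 -112.82  164.43] [-6.69 -1.16  3.06] [-0.29  1.18 -0.11] 18.49 [ 1.640e+00 -6.095e+01 -3.627e+01  7.800e-01 -1.640e+00 -4.000e-02]
35.15 [ 603.62 -112.83  164.44] [-6.48 -0.78  3.2 ] [-0.31  1.22  0.  ] 18.39 [ 1.640e+00 -6.095e+01 -3.627e+01  7.800e-01 -1.640e+00 -4.000e-02]
35.2 [ 603.63 -112.82  164.47] [-7.49 -0.7   4.33] [-0.28  1.22 -0.09] 18.54 [ 1.640e+00 -6.095e+01 -3.627e+01  7.800e-01 -1.640e+00 -4.000e-02]
```

step_arm --increments "-0.02 0 0 0; -0.02 0 0 0; -0.03 0 0.001 0; -0.03 0 0.001 0; -0.03 0 0.001 0; 0 0 0 0; 0 0 0 0; 0 0 0 0; 0 0 0 0; 0 0 0 0"

```text
t: 36.45
eef_pos: [600.6, -112.9, 164.7]
ee_rot: [1.0, 0.031, -0.0, -0.0]
contact_force: [0.1, -0.7, -9.3]
opening: 18.7
```

step_arm --increments "0 0 0 0; 0 0 0 0; 0 0 0 0; 0 0 0 0; 0 0 -0.2 0; 0 0 -0.3 0; 0 0 -0.3 0; 0 0 -0.3 0; 0 0 -0.3 0; 0 0 -0.3 0" --hand 55

```text
t: 37.7
eef_pos: [600.7, -112.9, 216.6]
ee_rot: [1.0, 0.031, 0.0, 0.0]
contact_force: [-0.9, 0.8, 0.2]
opening: 51.6
```

step_arm --increments "0 0 -0.3 0; 0 0 -0.3 0; 0 0 -0.3 0; 0 0 -0.3 0; 0 0 0 0; 0 0 0 0; 0 0 0 0; 0 0 0 0; 0 0 0 0; 0 0 0 0"

```text
t: 38.95
eef_pos: [600.7, -112.9, 251.9]
ee_rot: [1.0, 0.031, -0.0, -0.0]
contact_force: [-0.5, 0.5, 0.3]
opening: 51.3
```

Run:
```python
from h import *
p,d=snap('top','t5.png');snap('scene','s5.png')
o,R,a=state(); print(o['t'],o['eef_pos'],o['contact_force'])
for t in ['lever_grip','crank_grip','beeswax_mid','edge_slicker_mid','buckle_mid']:
    for k in bot.spot_point('top',t)[:1]:
        u,v=k['xy'];print(t,k,px2w('top',u,v,d[int(round(v)),int(round(u))]))
a=cv2.imread('pics/top0.png');b=cv2.imread('pics/t5.png')
cv2.imwrite('pics/cmp.png',np.vstack([a[150:310,180:440],b[150:310,180:440]]).repeat(1,0))
```

```text
39.05 [ 600.67195522 -112.93724994  251.93462189] [0.09422823 0.03643466 0.22494903]
lever_grip {'xy': [231.8, 225.3], 'conf': 0.63} [546.62365239 156.57361441 175.67649178]
crank_grip {'xy': [405.1, 191.2], 'conf': 0.89} [527.98352516 -39.01612927 549.23623533]
beeswax_mid {'xy': [303.6, 279.1], 'conf': 0.92} [464.35372922  49.52697856  12.50450096]
edge_slicker_mid {'xy': [369.1, 285.6], 'conf': 0.83} [449.48310749 -69.22136965  19.0008346 ]
buckle_mid {'xy': [224.2, 287.5], 'conf': 0.75} [452.78913679 195.35625753   1.84910944]
```

View pics/t5.png

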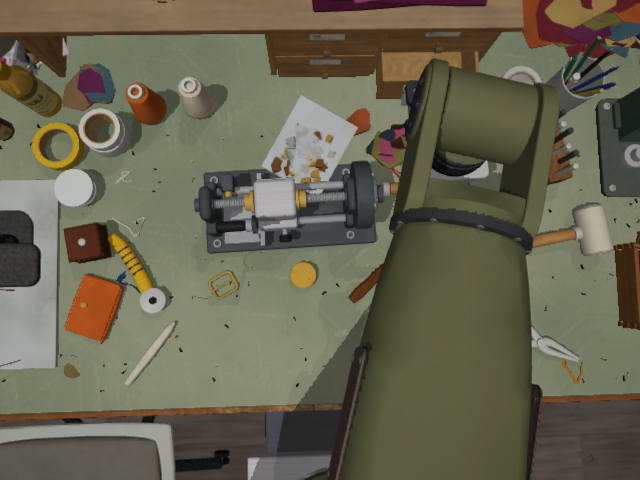

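The picture shows the lever grip at about (237,225), swung over from (237,247). The beeswax (303,274), the buckle (224,286) and the visible end of the slicker are where they were, and the arm is clear of the machine.

```bash
python3 -c "
from station import bot
print(bot.finish_job())"
```

```text
the job is handed in; nothing more can be done
None
```

The crank handle now has about 4.9 mm of free play (±0.2 mm), and I handed the job in at about 39 s with the gripper clear of the machine.

- **As found:** I rocked the crank towards the operator and then away. The stops were at x ≈ 592.1 and 603.0 mm, so the play was about 11 mm. The force in the rocking direction peaked at about 12 N.
- **Adjustment:** I swung the lever away from the operator once, about 35 mm at its grip, which is roughly 0.41 rad.
- **Check:** I rocked the crank again towards and away. The stops were then at x ≈ 598.2 and 603.0 mm, with 8.5 N at most against a stop. Each stop position is extrapolated to zero force from the readings taken while pressing.
- **State left:** The handle is parked between the stops. In the last top picture the lever stays where I set it (x ≈ 547 mm). The beeswax, slicker and buckle were found within about 2 mm of where they started, though the arm hid part of the slicker.
- **What disagreed:**
  - The last picture could not confirm the crank handle's position because the arm hid it.
  - There was up to 10 N of vertical force while I re-centred the handle between the stops, probably the pads gripping it as it moved along its arc.

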